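# Find the weighted skittle pin

### The job

Two turned skittle pins on the bench look alike, but one has a steel slug hidden in it: lift them in turn and judge by the force which is heavier. Lower the lighter pin gently into the deep metal pot, without dropping it, and leave it standing upright on the pot's floor; then pick up the heavier pin and finish while still holding it upright and still in the gripper, a few centimetres to a hand's breadth above the round cork pad. Leave the other things on the bench where they are.

Things in the scene. Friction and masses are not known exactly. Their poses are not given: they have to be found in the camera images.
- pin_a: pale turned skittle pin, 130 mm tall, standing. Flat foot 48 mm across, belly 62 mm across at 42 mm height, neck 24 mm at 88 mm, head a straight cylinder 31 mm across from 95 to 119 mm, domed above: grip it there, at 107 mm. Origin: centre of foot, z up. The lighter pin weighs 0.12 to 0.2 kg, the heavier 0.3 to 0.41 kg; may stand left or right
- pin_b: pale turned skittle pin, 130 mm tall, standing. Flat foot 48 mm across, belly 62 mm across at 42 mm height, neck 24 mm at 88 mm, head a straight cylinder 31 mm across from 95 to 119 mm, domed above: grip it there, at 107 mm. Origin: centre of foot, z up. The lighter pin weighs 0.12 to 0.2 kg, the heavier 0.3 to 0.41 kg; may stand left or right
- pot: deep round aluminium pot, fixed to the bench, 140 mm tall, outer diameter 144 mm at the base and 152 mm at the rim, wall 4 mm, open at the top, inner floor a flat rubber-faced disc 128 mm across, its top 24 mm above the bench, on soft springs (2.5 N per mm, 8 mm travel). Origin: centre of its underside, z up. It may be on the left or the right side
- pad: round flat cork pad, fixed on the bench, 120 mm across, 8 mm thick. Origin: centre of its underside, on the bench. It is across the bench from the pot
- egg_cup: bystander: small dark turned egg cup, 38 mm across, 50 mm tall, between the pins; origin centre of its foot; leave alone
- wax_tin: bystander: round metal tin with brass lid, 74 mm across, 35 mm tall; origin centre of its underside; leave alone
- jar: bystander: amber glass jar, 60 mm across, 85 mm tall; origin centre of its underside; leave alone
- sanding_block: bystander: cork sanding block, 100 x 55 x 35 mm; origin centre of its underside; leave alone
Mind the look-alikes: they are no part of the job. What is shaped like the pin_a but red or turquoise is not meant.

How it is judged:
By the outcome, as a careful person would: the job done as asked, in the order asked, and still so for the second after the job is handed in, while the arm keeps its last pose, push and grip.
It also fails if it takes over 72 s, if anything falls off the work surface, if the arm or the gripper's body presses on something with over 40 N, if the wrist force passes 120 N, or if a joint passes its speed limit or range.

### The arm

A 6-joint arm with a two-finger parallel gripper is mounted at the origin on the work surface. World frame = base frame: x ahead of the robot, y to its left, z up, the work surface at z = 0. Lengths are in m, angles in rad, forces in N, time in s.
With the tool pointing down it reaches from about 0.3 to 0.85 m from the base axis. Payload 4.2 kg.
Tool frame: the origin (TCP) lies on the mounting face of the last link; the fingertips stand 191 mm ahead of it and the grasp point (between the pads) lies 172 mm ahead of it; z points along the fingers, y is the line along which they close (so a half turn about z gives the same grasp; the last joint's range is limited). The gripper opens to 91 mm and grips with 3 to 60 N. Pads are 32 mm wide; open, the fingers measure 118 mm over their backs; the gripper's body (76 mm by 178 mm) begins 60 mm behind the grasp point.
Start: joints at [1.11, 0.32, 1.565, -0, 1.257, -0.02], TCP at [0.245, 0.52, 0.405] pointing down, gripper open.
Joint ranges: [-3.11, 3.11], [-0.84, 2.01], [0.21, 2.61], [-1.34, 4.49], [0.05, 2.63], [-2.56, 2.56]. Speed limits (rad/s): [2.57, 2.57, 3.14, 3.14, 3.14, 3.14].

### API

Orientations are given as [roll, pitch, yaw] about the fixed x, y, z axes, in that order (R = Rz(yaw) Ry(pitch) Rx(roll)).
In Python, from bench import status, optics, manip, trace gives the robot as it stands.
- The arm moves only by the shell command python3 -m handwheel 'ROWS'. ROWS is JSON, a list of rows, each a list of 7 numbers: the turn, a rotation vector about the world's x, y, z in rad, then the shift along the world's x, y, z in mm, then the closure, from -1 (fully open) to 1 (shut). A call has 1 to 20 rows; each row shifts and turns the commanded pose from where the row before left it; what a row does not reach is not made up. A row lasts 1/12 s, in which the tool goes at most 41.7 mm and 7.16 degrees, less where a joint would pass 70% of its speed; a pose out of reach is approached as far as the arm can. A call is refused whole if a number of a shift passes 41.7 or a number of a turn 0.125, either way. A call with a gripper value outside its range is refused whole. The fingers move at their own pace and stop on an object; the grip force is fixed at half the most. Time passes only in rows, so rows that do not move let the fingers close. It gives the time, the measured TCP pose, the force, the opening and the grip force at its end, in the units of the state.
- status.get_state(): the state, without advancing time (a new reading comes with each control period).
- optics.capture(name): name is "scene" or "top"; returns the picture (400x640x3 uint8, red, green, blue); there is no depth.
- optics.get_calibration(name): a dict with "fx", "fy", "cx", "cy" (pixels), "cam_to_world" (4x4, takes a point from camera to world coordinates). Camera axes: x right, y down, z forward; pixel columns grow to the right and rows downward; lengths in m; the calibration is good to about 2 mm. A picture is of the moment at which its call begins. get_calibration takes no time and is no camera call.
- manip.close_job(): hands the job in; it is judged then, once.
Trained networks look in the newest picture that a camera, given by its name, has taken for a name from the list of things; names that differ only in an ending like _2 or _b are one class to them, and where a whole thing is asked for, a point or a joint stands for the part that bears it (a point fixed in the world has none). Each returns a list of dicts, best first, with "score" (0 to 1); they miss things now and then, are a little off and sometimes report something else, mostly with a low value. They report only what shows in the picture. A call takes as long as a camera call. They do not tell look-alikes from the thing itself.
- trace(camera, thing): "mask" (400x640 bool, what is visible of it) and "extent" ([centre column, centre row, width, height] in pixels, round what is visible of it).
The state is a dict: "time": time; "joints": joint angles; "joint_velocities": joint speeds; "joint_torque": joint torques, N m; "ee_pos": TCP position; "orientation": TCP orientation; "contact_force": force on the tool from outside, world axes, zero at the start; "torque": the same for the moment, N m; "width": finger opening in m; "grip_force": force on a finger pad.
Only numpy, scipy, OpenCV 4.12 (cv2) and the standard library are available. Lean on these libraries where they do the work, as an engineer would, in place of code of your own. Each camera call takes 0.05 s, during which the arm holds its last target. There are 200 camera calls.

## Working session

There is one attempt and no reset: what is moved stays moved. The work goes in short steps, Python scripts to look and compute and a shell command to move; the robot and the scene stay as the last step left them, time stands still between calls to the robot, and variables do not carry over. Pictures are saved under pics/ and viewed, at most 10 in all, crops included, and the job is handed in when it is done.

```bash
mkdir -p pics
cat > h.py <<'E'
import numpy as np,cv2
from bench import status,optics,manip,trace
def ray(cam,u,v,z):
    c=optics.get_calibration(cam);T=np.array(c["cam_to_world"])
    d=T[:3,:3]@np.array([(u-c["cx"])/c["fx"],(v-c["cy"])/c["fy"],1]);o=T[:3,3]
    return o+d*(z-o[2])/d[2]
def proj(cam,p):
    c=optics.get_calibration(cam);T=np.linalg.inv(np.array(c["cam_to_world"]))
    q=T[:3,:3]@np.array(p)+T[:3,3];return c["fx"]*q[0]/q[2]+c["cx"],c["fy"]*q[1]/q[2]+c["cy"]
E
python3 - <<'E'
from h import *
ims=[]
for c in("top","scene"):
    im=optics.capture(c);cv2.imwrite(f"pics/{c}0.png",im[:,:,::-1])
    print(c,np.round(optics.get_calibration(c)["cam_to_world"],3).tolist())
    for t in("pin_a","pot","pad","egg_cup","wax_tin","jar","sanding_block"):
        for r in trace(c,t):
            if r["score"]>.2:
                m=r["mask"];e=r["extent"];
                print(t,round(r["score"],2),np.round(e).tolist(),im[m].mean(0).round().tolist() if m.any() else 0, ray(c,e[0],e[1],{"pin_a":.08,"pot":.14}.get(t,.02))[:2].round(3))
E
```

```text
top [[0.029, -0.989, 0.145, 0.423], [-1.0, -0.028, 0.009, -0.005], [-0.004, -0.145, -0.989, 1.123], [0.0, 0.0, 0.0, 1.0]]
pin_a 0.76 [272.0, 251.0, 24.0, 20.0] [109.0, 21.0, 19.0] [0.427 0.122]
pin_a 0.74 [268.0, 214.0, 19.0, 22.0] [99.0, 75.0, 51.0] [0.517 0.134]
pin_a 0.71 [242.0, 178.0, 25.0, 22.0] [101.0, 21.0, 19.0] [0.606 0.204]
pin_a 0.64 [378.0, 240.0, 26.0, 24.0] [112.0, 85.0, 57.0] [ 0.462 -0.137]
pin_a 0.59 [275.0, 176.0, 24.0, 21.0] [24.0, 83.0, 77.0] [0.613 0.122]
pot 0.9 [453.0, 217.0, 81.0, 69.0] [78.0, 71.0, 65.0] [ 0.517 -0.301]
pad 0.56 [194.0, 210.0, 45.0, 45.0] [162.0, 118.0, 75.0] [0.528 0.337]
egg_cup 0.76 [324.0, 174.0, 13.0, 13.0] [81.0, 50.0, 32.0] [ 0.632 -0.001]
wax_tin 0.91 [300.0, 134.0, 30.0, 30.0] [172.0, 133.0, 61.0] [0.738 0.068]
wax_tin 0.5 [324.0, 177.0, 12.0, 16.0] [76.0, 47.0, 30.0] [0.624 0.   ]
jar 0.66 [356.0, 130.0, 24.0, 32.0] [123.0, 111.0, 97.0] [ 0.753 -0.081]
sanding_block 0.79 [328.0, 251.0, 21.0, 43.0] [158.0, 114.0, 73.0] [ 0.432 -0.016]
scene [[-0.742, 0.531, -0.41, 0.978], [0.671, 0.596, -0.441, 0.413], [0.011, -0.602, -0.798, 0.82], [0.0, 0.0, 0.0, 1.0]]
pin_a 0.93 [419.0, 189.0, 30.0, 50.0] [150.0, 24.0, 6.0] [0.439 0.135]
pin_a 0.82 [392.0, 220.0, 34.0, 52.0] [143.0, 93.0, 49.0] [0.535 0.148]
pin_a 0.8 [387.0, 274.0, 35.0, 50.0] [153.0, 23.0, 6.0] [0.626 0.22 ]
pin_a 0.71 [318.0, 126.0, 26.0, 45.0] [145.0, 95.0, 50.0] [ 0.474 -0.129]
pin_a 0.62 [348.0, 243.0, 28.0, 49.0] [43.0, 109.0, 97.0] [0.633 0.129]
pot 0.7 [248.0, 96.0, 70.0, 88.0] [127.0, 115.0, 103.0] [ 0.564 -0.251]
egg_cup 0.65 [308.0, 213.0, 18.0, 28.0] [93.0, 46.0, 21.0] [0.617 0.001]
wax_tin 0.56 [286.0, 271.0, 44.0, 39.0] [197.0, 137.0, 38.0] [0.736 0.073]
jar 0.87 [232.0, 217.0, 32.0, 46.0] [137.0, 103.0, 77.0] [ 0.738 -0.096]
jar 0.47 [249.0, 96.0, 70.0, 86.0] [127.0, 115.0, 103.0] [ 0.49  -0.367]
sanding_block 0.6 [366.0, 168.0, 55.0, 42.0] [181.0, 116.0, 56.0] [ 0.44  -0.005]
```

View pics/top0.png

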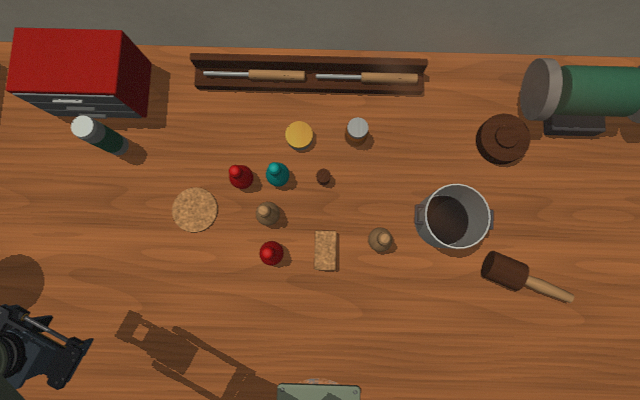

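View pics/scene0.png

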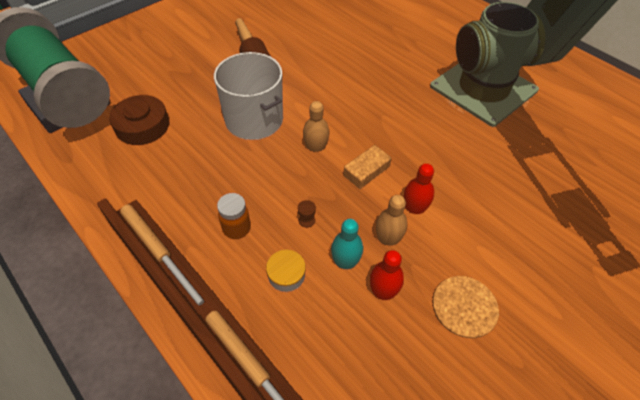

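The top view shows pale pins at (268,214) and (380,240). The pot is at (455,216) and the pad at (194,210), with red and turquoise decoys beside the left pin. The scene view agrees, with pins at (392,220) and (317,127).

```bash
cat >> h.py <<'E'
from scipy.optimize import least_squares
PIN=[(0,24),(15,29),(42,31),(65,25),(88,12),(95,15.5),(119,15.5),(126,10),(130,0)]
POT=[(0,72),(140,76)]; PAD=[(0,60),(8,60)]
def box(cam,prof,x,y,z0=0):
    P=np.array([proj(cam,(x+r/1e3*np.cos(a),y+r/1e3*np.sin(a),z0+z/1e3)) for z,r in prof for a in np.linspace(0,6.283,25)])
    l,h=P.min(0),P.max(0);return np.r_[(l+h)/2,(h-l)]
def fit(prof,obs,x0):
    f=lambda p:np.concatenate([box(c,prof,*p)[:2]-np.array(e)[:2] for c,e in obs])
    s=least_squares(f,x0);return s.x,s.fun
def find(thing,prof,x0):
    obs=[]
    for c in("top","scene"):
        b=box(c,prof,*x0)
        L=[r for r in trace(c,thing) if np.hypot(*(np.array(r["extent"][:2])-b[:2]))<15]
        if L: obs.append((c,L[0]["extent"]))
    return fit(prof,obs,x0)
E
python3 - <<'E'
from h import *
for n,t,p,x in(("L","pin_a",PIN,(.52,.135)),("R","pin_a",PIN,(.465,-.135)),("pot","pot",POT,(.51,-.3)),("pad","pad",PAD,(.528,.337))):
    r=find(t,p,x);print(n,r[0].round(4),r[1].round(1))
s=status.get_state();print({k:np.round(s[k],3).tolist() for k in s})
E
```

```text
Traceback (most recent call last):
  File "h.py", line 25, in find
    return fit(prof,obs,x0)
  File "h.py", line 18, in fit
    s=least_squares(f,x0);return s.x,s.fun
  File "h.py", line 17, in <lambda>
    f=lambda p:np.concatenate([box(c,prof,*p)[:2]-np.array(e)[:2] for c,e in obs])
                               ~~~^^^^^^^^^^^
  File "h.py", line 14, in box
    P=np.array([proj(cam,(x+r/1e3*np.cos(a),y+r/1e3*np.sin(a),z0+z/1e3)) for z,r in prof for a in np.linspace(0,6.283,25)])
                ~~~~^^^^^^^^^^^^^^^^^^^^^^^^^^^^^^^^^^^^^^^^^^^^^^^^^^^^
  File "h.py", line 8, in proj
    c=optics.get_calibration(cam);T=np.linalg.inv(np.array(c["cam_to_world"]))
ValueError: time passes only in moves, steps and waits
```

```bash
cat >> h.py <<'E'
import functools
optics_get=functools.lru_cache(None)(optics.get_calibration)
def proj(cam,p):
    c=optics_get(cam);T=np.linalg.inv(np.array(c["cam_to_world"]))
    q=T[:3,:3]@np.array(p)+T[:3,3];return c["fx"]*q[0]/q[2]+c["cx"],c["fy"]*q[1]/q[2]+c["cy"]
E
cat > m.py <<'E'
from h import *
import h
for n,t,p,x in(("L","pin_a",PIN,(.52,.135)),("R","pin_a",PIN,(.465,-.135)),("pot","pot",POT,(.51,-.3)),("pad","pad",PAD,(.528,.337))):
    r=find(t,p,x);print(n,r[0].round(4),r[1].round(1))
s=status.get_state();print({k:np.round(s[k],3).tolist() for k in s})
E
python3 m.py
```

```text
L [0.5195 0.141 ] [-0.5  0.4 -0.5 -0. ]
R [ 0.4618 -0.1424] [ 0.3  0.7 -0.3  0.9]
pot [ 0.5182 -0.313 ] [-0.1 -0.1  0.  -0.2]
pad [0.5293 0.3414] [0. 0.]
{'time': 1.3, 'joints': [1.11, 0.32, 1.564, -0.0, 1.257, -0.02], 'joint_velocities': [-0.001, 0.001, -0.001, 0.001, 0.001, 0.0], 'joint_torque': [0.001, -41.237, -23.223, 0.073, 0.038, 0.0], 'ee_pos': [0.245, 0.52, 0.405], 'orientation': [3.141, 0.0, 2.701], 'contact_force': [0.115, 0.414, -0.043], 'torque': [-0.015, -0.04, -0.023], 'grip_force': 0.0, 'width': 0.091}
```

```bash
python3 -m handwheel '[[0,0,0.0314,10,-14,0,-1],[0,0,0.0314,20,-27,0,-1],[0,0,0.0314,20,-27,0,-1],[0,0,0.0314,20,-27,0,-1],[0,0,0.0314,20,-27,0,-1],[0,0,0.0314,20,-27,0,-1],[0,0,0.0314,20,-27,0,-1],[0,0,0.0314,20,-27,0,-1],[0,0,0.0314,20,-27,0,-1],[0,0,0.0314,20,-27,0,-1],[0,0,0.0314,20,-27,0,-1],[0,0,0.0314,20,-27,0,-1],[0,0,0.0314,20,-27,0,-1],[0,0,0.0314,20,-27,0,-1],[0,0,0,14.5,-14,0,-1],[0,0,0,0,0,0,-1],[0,0,0,0,0,0,-1]]'
cat > look.py <<'E'
import sys
from h import *
c,u,v,k,n=sys.argv[1],*map(int,sys.argv[2:5]),sys.argv[5]
im=optics.capture(c)[max(v-k,0):v+k,max(u-k,0):u+k,::-1]
cv2.imwrite(f"pics/{n}.png",cv2.resize(im,None,fx=5,fy=5,interpolation=cv2.INTER_CUBIC))
s=status.get_state();print({q:np.round(s[q],4).tolist() for q in("time","ee_pos","orientation","contact_force","width","grip_force")})
E
python3 look.py scene 392 190 60 s1
```

```text
time: 2.72
ee_pos: [0.5302, 0.1404, 0.4045]
orientation: [3.141, -0.001, 3.138]
contact_force: [-0.5, 0.5, 1.0]
width: 0.0911
grip_force: 0.0
{'time': 2.7667, 'ee_pos': [0.5296, 0.1411, 0.4046], 'orientation': [3.141, -0.001, 3.1396], 'contact_force': [0.3109, 0.299, -0.4577], 'width': 0.0909, 'grip_force': 0.0}
```

View pics/s1.png

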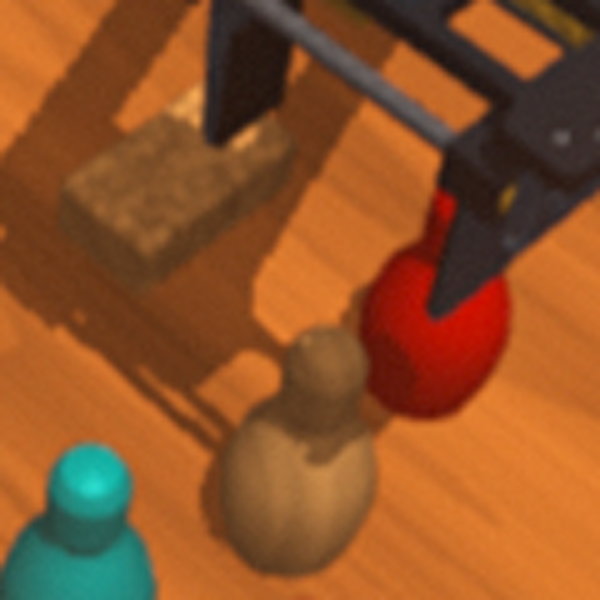

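The fingers straddle the pale pin, whose head is at about (325,360) in the crop. The tool is 10 mm too far out in x, so I'll correct that and descend.

```bash
python3 -m handwheel '[[0,0,0.001,-10,0,0,-1],[0,0,0,0,0,-25,-1],[0,0,0,0,0,-25,-1],[0,0,0,0,0,-25,-1],[0,0,0,0,0,-25,-1],[0,0,0,0,0,-15,-1],[0,0,0,0,0,-10.5,-1],[0,0,0,0,0,0,-1],[0,0,0,0,0,0,-1]]'; python3 look.py scene 392 190 60 s2
```

```text
time: 3.52
ee_pos: [0.5193, 0.1417, 0.2797]
orientation: [3.141, -0.0, -3.141]
contact_force: [-0.1, -1.0, 0.6]
width: 0.0911
grip_force: 0.0
{'time': 3.5667, 'ee_pos': [0.5198, 0.1416, 0.2803], 'orientation': [3.141, 0.0016, -3.1409], 'contact_force': [1.0371, -0.5882, 1.312], 'width': 0.0915, 'grip_force': 0.0}
```

View pics/s2.png

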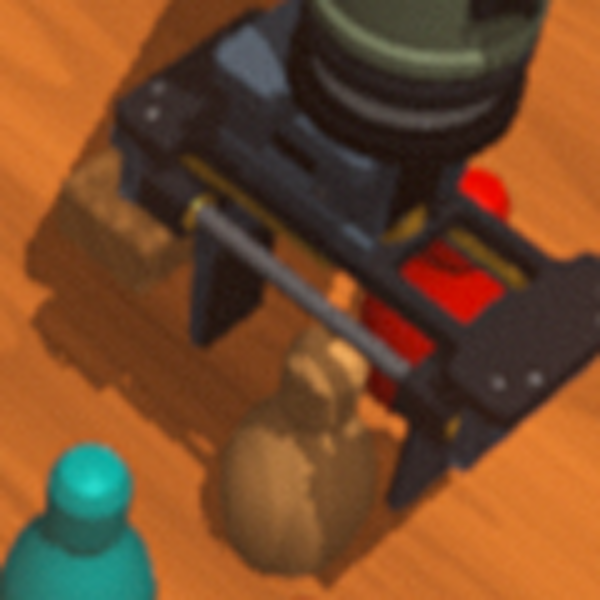

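The head sits between the fingers at the right height, so I close and lift.

```bash
python3 -m handwheel '[[0,0,0,0,0,0,-0.2],[0,0,0,0,0,0,0.2],[0,0,0,0,0,0,0.3],[0,0,0,0,0,0,0.4],[0,0,0,0,0,0,0.6],[0,0,0,0,0,0,1],[0,0,0,0,0,0,1],[0,0,0,0,0,0,1],[0,0,0,0,0,0,1],[0,0,0,0,0,0,1],[0,0,0,0,0,0,1]]'; python3 -c "
from h import *
s=status.get_state();print(np.round(s['contact_force'],2),s['width'],s['grip_force'])"
python3 -m handwheel '[[0,0,0,0,0,3,1],[0,0,0,0,0,8,1],[0,0,0,0,0,8,1],[0,0,0,0,0,8,1],[0,0,0,0,0,3,1],[0,0,0,0,0,0,1],[0,0,0,0,0,0,1],[0,0,0,0,0,0,1],[0,0,0,0,0,0,1],[0,0,0,0,0,0,1]]'
for i in 1 2 3 4 5 6; do python3 -m handwheel '[[0,0,0,0,0,0,1],[0,0,0,0,0,0,1]]' | grep contact;done
```

```text
time: 4.48
ee_pos: [0.5198, 0.141, 0.2792]
orientation: [3.141, -0.0, 3.141]
contact_force: [-0.6, -0.5, 0.3]
width: 0.0301
grip_force: 30.0
[-0.57 -0.5   0.29] 0.030073539459833692 29.999917903023743
time: 5.32
ee_pos: [0.5197, 0.141, 0.3089]
orientation: [-3.141, -0.001, 3.141]
contact_force: [0.2, -0.8, -1.8]
width: 0.0297
grip_force: 30.0
contact_force: [-0.0, -0.2, -1.1]
contact_force: [1.2, -0.4, -1.4]
contact_force: [-0.0, -0.4, -1.9]
contact_force: [-0.4, -0.3, -1.3]
contact_force: [0.9, 0.2, -1.7]
contact_force: [0.4, -0.2, -1.3]
```

The left pin reads about 1.5 N, which is light. The task says to lift both, so I'll set it back and weigh the other one.

```bash
python3 -m handwheel '[[0,0,0,0,0,-8,1],[0,0,0,0,0,-8,1],[0,0,0,0,0,-7,1],[0,0,0,0,0,-4,1],[0,0,0,0,0,-2,1],[0,0,0,0,0,-0.8,1],[0,0,0,0,0,0,1],[0,0,0,0,0,0,1],[0,0,0,0,0,0,1]]'
python3 -m handwheel '[[0,0,0,0,0,0,0.2],[0,0,0,0,0,0,-0.5],[0,0,0,0,0,0,-1],[0,0,0,0,0,0,-1],[0,0,0,0,0,0,-1],[0,0,0,0,0,0,-1],[0,0,0,0,0,0,-1],[0,0,0,0,0,0,-1],[0,0,0,0,0,25,-1],[0,0,0,0,0,35,-1],[0,0,0,0,0,35,-1],[0,0,0,0,0,25,-1],[0,0,0,0,0,0,-1]]'
```

```text
time: 7.07
ee_pos: [0.5199, 0.1411, 0.2796]
orientation: [3.141, 0.0, 3.141]
contact_force: [-0.8, 1.2, -1.5]
width: 0.0297
grip_force: 30.0
time: 8.15
ee_pos: [0.5208, 0.1413, 0.4054]
orientation: [3.139, 0.011, 3.141]
contact_force: [1.0, 0.1, 0.3]
width: 0.0908
grip_force: 0.0
```

```bash
python3 -m handwheel '[[0,0,0,-3,-14,0,-1],[0,0,0,-6,-28,0,-1],[0,0,0,-6,-28,0,-1],[0,0,0,-6,-28,0,-1],[0,0,0,-6,-28,0,-1],[0,0,0,-6,-28,0,-1],[0,0,0,-6,-28,0,-1],[0,0,0,-6,-28,0,-1],[0,0,0,-6,-28,0,-1],[0,0,0,-6,-28,0,-1],[0,0,0,-1,-17.5,0,-1],[0,0,0,0,0,0,-1],[0,0,0,0,0,0,-1],[0,0,0,0,0,0,-1]]'; python3 look.py scene 318 110 60 s3; python3 m.py
```

```text
time: 9.32
ee_pos: [0.4614, -0.1422, 0.3986]
orientation: [3.14, -0.002, 3.141]
contact_force: [0.2, 1.0, -0.7]
width: 0.0912
grip_force: 0.0
{'time': 9.3667, 'ee_pos': [0.4616, -0.1418, 0.3988], 'orientation': [3.1406, -0.0014, -3.1412], 'contact_force': [0.3278, 0.3817, -1.1601], 'width': 0.0911, 'grip_force': 0.0}
L [0.5215 0.1425] [-1.  -0.4 -0.3 -0.9]
R [ 0.46   -0.1441] [ 0.9  1.4 -0.4  2.1]
pot [ 0.5188 -0.3171] [ 1.6 -0.3  1.2  1.5]
pad [0.5294 0.3404] [ 0.4 -0.   0.2  0.1]
{'time': 9.767, 'joints': [-0.322, 0.179, 1.772, 0.0, 1.19, -1.894], 'joint_velocities': [-0.006, 0.0, 0.002, -0.001, 0.003, -0.0], 'joint_torque': [0.048, -32.728, -22.518, -0.052, 0.063, 0.0], 'ee_pos': [0.462, -0.142, 0.4], 'orientation': [3.142, 0.0, -3.141], 'contact_force': [-0.167, 1.259, -0.381], 'torque': [0.028, -0.017, 0.011], 'grip_force': 0.0, 'width': 0.091}
```

View pics/s3.png

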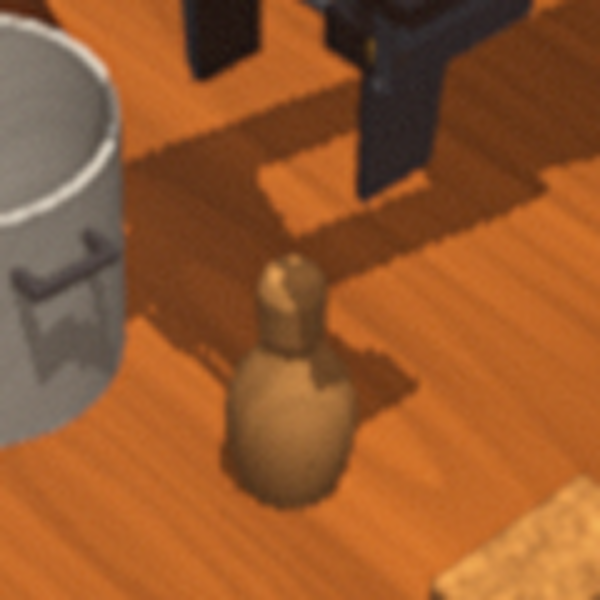

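The pin is under the gripper with its head at (292,290) in the crop. The pot handle is clear of the finger path.

```bash
python3 -m handwheel '[[0,0,0,0,0,-15,-1],[0,0,0,0,0,-30,-1],[0,0,0,0,0,-30,-1],[0,0,0,0,0,-25,-1],[0,0,0,0,0,-15,-1],[0,0,0,0,0,-6,-1],[0,0,0,0,0,0,-1],[0,0,0,0,0,0,-1],[0,0,0,0,0,0,-0.2],[0,0,0,0,0,0,0.2],[0,0,0,0,0,0,0.3],[0,0,0,0,0,0,0.4],[0,0,0,0,0,0,0.6],[0,0,0,0,0,0,1],[0,0,0,0,0,0,1],[0,0,0,0,0,0,1],[0,0,0,0,0,0,1],[0,0,0,0,0,0,1]]'
python3 -m handwheel '[[0,0,0,0,0,3,1],[0,0,0,0,0,8,1],[0,0,0,0,0,8,1],[0,0,0,0,0,8,1],[0,0,0,0,0,3,1],[0,0,0,0,0,0,1],[0,0,0,0,0,0,1],[0,0,0,0,0,0,1],[0,0,0,0,0,0,1],[0,0,0,0,0,0,1]]'
for i in 1 2 3 4 5 6; do python3 -m handwheel '[[0,0,0,0,0,0,1],[0,0,0,0,0,0,1]]' | grep contact;done
```

```text
time: 11.27
ee_pos: [0.4619, -0.1426, 0.2785]
orientation: [-3.141, 0.0, -3.142]
contact_force: [0.4, -0.4, 1.1]
width: 0.0301
grip_force: 30.0
time: 12.1
ee_pos: [0.4617, -0.1424, 0.3081]
orientation: [3.141, -0.001, 3.141]
contact_force: [-0.2, 0.0, -2.7]
width: 0.0301
grip_force: 30.0
contact_force: [0.2, -0.9, -2.7]
contact_force: [0.5, 0.5, -3.5]
contact_force: [0.2, 0.4, -3.0]
contact_force: [-0.4, 0.4, -3.3]
contact_force: [-0.4, -0.8, -2.4]
contact_force: [-0.6, 0.8, -2.9]
```

The right pin reads about 3.0 N against 1.5 N, so it is the heavier one. I'll set it back and fetch the left pin.

```bash
python3 -m handwheel '[[0,0,0,0,0,-8,1],[0,0,0,0,0,-8,1],[0,0,0,0,0,-7,1],[0,0,0,0,0,-4,1],[0,0,0,0,0,-2,1],[0,0,0,0,0,-0.8,1],[0,0,0,0,0,0,1],[0,0,0,0,0,0,1],[0,0,0,0,0,0,0.2],[0,0,0,0,0,0,-0.5],[0,0,0,0,0,0,-1],[0,0,0,0,0,0,-1],[0,0,0,0,0,0,-1],[0,0,0,0,0,0,-1],[0,0,0,0,0,0,-1],[0,0,0,0,0,25,-1],[0,0,0,0,0,35,-1],[0,0,0,0,0,35,-1],[0,0,0,0,0,25,-1],[0,0,0,0,0,0,-1]]'
python3 -m handwheel '[[0,0,0,3,14,0,-1],[0,0,0,6,28,0,-1],[0,0,0,6,28,0,-1],[0,0,0,6,28,0,-1],[0,0,0,6,28,0,-1],[0,0,0,6,28,0,-1],[0,0,0,6,28,0,-1],[0,0,0,6,28,0,-1],[0,0,0,6,28,0,-1],[0,0,0,6,28,0,-1],[0,0,0,2,17,0,-1],[0,0,0,0,0,0,-1],[0,0,0,0,0,0,-1],[0,0,0,0,0,0,-1]]'; python3 m.py
```

```text
time: 14.77
ee_pos: [0.4629, -0.1428, 0.4042]
orientation: [-3.138, 0.011, 3.141]
contact_force: [0.9, 0.1, 0.6]
width: 0.0914
grip_force: 0.0
time: 15.93
ee_pos: [0.5206, 0.14, 0.3981]
orientation: [-3.141, -0.001, 3.141]
contact_force: [-0.5, 0.5, 0.3]
width: 0.0911
grip_force: 0.0
L [0.5215 0.1425] [-1.  -0.4 -0.3 -0.9]
R [ 0.46   -0.1441] [ 0.9  1.4 -0.4  2.1]
pot [ 0.5188 -0.3171] [ 1.6 -0.3  1.2  1.5]
pad [0.5294 0.3404] [ 0.4 -0.   0.2  0.1]
{'time': 16.333, 'joints': [0.241, 0.267, 1.655, 0.0, 1.219, -1.328], 'joint_velocities': [0.007, 0.001, -0.0, 0.001, -0.001, 0.001], 'joint_torque': [-0.051, -37.964, -22.788, -0.018, 0.085, -0.001], 'ee_pos': [0.521, 0.14, 0.399], 'orientation': [3.141, 0.0, 3.141], 'contact_force': [1.274, -0.167, 0.047], 'torque': [0.027, 0.047, 0.014], 'grip_force': 0.0, 'width': 0.091}
```

```bash
sed -i '2a [optics.capture(c) for c in ("top","scene")]' m.py; python3 m.py; python3 -m handwheel '[[0,0,0,-0.5,1,-15,-1],[0,0,0,0,0,-30,-1],[0,0,0,0,0,-30,-1],[0,0,0,0,0,-25,-1],[0,0,0,0,0,-14,-1],[0,0,0,0,0,-5.5,-1],[0,0,0,0,0,0,-1],[0,0,0,0,0,0,-1],[0,0,0,0,0,0,-0.2],[0,0,0,0,0,0,0.2],[0,0,0,0,0,0,0.3],[0,0,0,0,0,0,0.4],[0,0,0,0,0,0,0.6],[0,0,0,0,0,0,1],[0,0,0,0,0,0,1],[0,0,0,0,0,0,1],[0,0,0,0,0,0,1],[0,0,0,0,0,0,1]]'
python3 -m handwheel '[[0,0,0,0,0,5,1],[0,0,0,0,0,15,1],[0,0,0,0,0,25,1],[0,0,0,0,0,25,1],[0,0,0,0,0,25,1],[0,0,0,0,0,25,1],[0,0,0,0,0,25,1],[0,0,0,0,0,25,1],[0,0,0,0,0,10,1],[0,0,0,0,0,5,1],[0,0,0,0,0,0,1],[0,0,0,0,0,0,1],[0,0,0,0,0,0,1],[0,0,0,0,0,0,1]]'
```

```text
L [0.5236 0.1428] [0. 0.]
R [ 0.4602 -0.144 ] [ 0.8  1.1 -0.2  1.7]
pot [ 0.5149 -0.3161] [-0.9 -0.1 -0.5 -1.2]
pad [0.5276 0.3406] [0. 0.]
{'time': 16.833, 'joints': [0.242, 0.268, 1.655, 0.0, 1.219, -1.328], 'joint_velocities': [-0.0, -0.001, -0.0, 0.0, -0.0, -0.001], 'joint_torque': [-0.011, -37.984, -22.805, -0.016, 0.084, -0.0], 'ee_pos': [0.521, 0.141, 0.399], 'orientation': [3.141, -0.0, 3.141], 'contact_force': [0.068, 0.213, -0.337], 'torque': [0.127, 0.017, -0.0], 'grip_force': 0.0, 'width': 0.091}
time: 18.33
ee_pos: [0.5203, 0.1416, 0.2792]
orientation: [3.141, -0.0, 3.141]
contact_force: [0.6, 0.0, -1.0]
width: 0.0299
grip_force: 30.0
time: 19.5
ee_pos: [0.5203, 0.1415, 0.4625]
orientation: [-3.141, -0.003, 3.141]
contact_force: [0.4, 0.1, -3.6]
width: 0.0296
grip_force: 30.0
```

```bash
python3 -m handwheel '[[0,0,0,0,-8,0,1],[0,0,0,0,-18,0,1],[0,0,0,0,-28,0,1],[0,0,0,0,-28,0,1],[0,0,0,0,-28,0,1],[0,0,0,0,-28,0,1],[0,0,0,0,-28,0,1],[0,0,0,0,-28,0,1],[0,0,0,0,-28,0,1],[0,0,0,0,-28,0,1],[0,0,0,0,-28,0,1],[0,0,0,0,-28,0,1],[0,0,0,-4,-28,0,1],[0,0,0,0,-28,0,1],[0,0,0,0,-28,0,1],[0,0,0,0,-28,0,1],[0,0,0,0,-20,0,1],[0,0,0,0,-14,0,1],[0,0,0,0,-6,0,1],[0,0,0,0,0,0,1]]';python3 -m handwheel '[[0,0,0,0,0,0,1],[0,0,0,0,0,0,1],[0,0,0,0,0,0,1]]'; python3 m.py; python3 look.py top 453 200 60 t4
```

```text
time: 21.17
ee_pos: [0.5161, -0.3175, 0.4635]
orientation: [3.141, -0.001, 3.14]
contact_force: [-0.0, 0.8, -1.2]
width: 0.03
grip_force: 30.0
time: 21.42
ee_pos: [0.5164, -0.3153, 0.4644]
orientation: [3.141, 0.0, -3.14]
contact_force: [0.0, -0.1, -1.4]
width: 0.0301
grip_force: 30.0
{'time': 21.6667, 'ee_pos': [0.5164, -0.3159, 0.4643], 'orientation': [-3.1416, 0.0002, -3.141], 'contact_force': [0.2953, 0.4812, -1.93], 'width': 0.0298, 'grip_force': 29.9998}Traceback (most recent call last):
  File "m.py", line 5, in <module>
    r=find(t,p,x);print(n,r[0].round(4),r[1].round(1))
  File "h.py", line 25, in find
    return fit(prof,obs,x0)
  File "h.py", line 18, in fit
    s=least_squares(f,x0);return s.x,s.fun
    return func(*args, **kwargs)
    vector_fun = VectorFunction(
        fun_wrapped,
    ...<6 lines>...
        workers=workers
    )
    self._update_fun()
    ~~~~~~~~~~~~~~~~^^
    self.f = self.fun_wrapped(xp_copy(self.x))
             ~~~~~~~~~~~~~~~~^^^^^^^^^^^^^^^^^
    return np.atleast_1d(self.fun(x))
                         ~~~~~~~~^^^
    return self.f(x, *self.args, **self.kwargs)
           ~~~~~~^^^^^^^^^^^^^^^^^^^^^^^^^^^^^^
  File "h.py", line 17, in <lambda>
    f=lambda p:np.concatenate([box(c,prof,*p)[:2]-np.array(e)[:2] for c,e in obs])
               ~~~~~~~~~~~~~~^^^^^^^^^^^^^^^^^^^^^^^^^^^^^^^^^^^^^^^^^^^^^^^^^^^^^
ValueError: need at least one array to concatenate
```

View pics/t4.png

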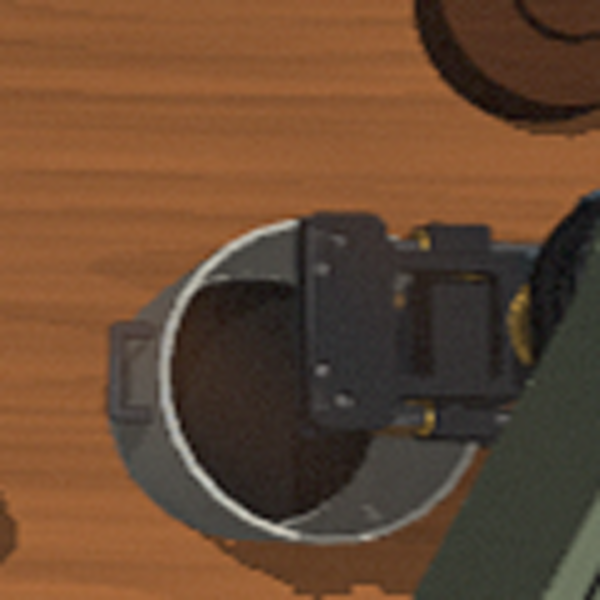

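The rim spans columns 425.6 to about 491 and rows 184 to 248.5. I'll check the rim centre from those.

```bash
python3 -c "
from h import *
print(ray('top',458.3,216.3,.14))
print(box('top',[(140,76)],.5165,-.315), proj('top',(.5165,-.315,.3)))"
```

```text
[ 0.51853646 -0.31352024  0.14      ]
[458.97791794 217.56322659  65.80958206  65.5157113 ] (np.float64(484.8507982808898), np.float64(210.1244405779471))
```

```bash
python3 -m handwheel '[[0,0,0,1.5,1.5,-8,1],[0,0,0,0,0,-16,1],[0,0,0,0,0,-20,1],[0,0,0,0,0,-20,1],[0,0,0,0,0,-20,1],[0,0,0,0,0,-20,1],[0,0,0,0,0,-20,1],[0,0,0,0,0,-15,1],[0,0,0,0,0,-8,1],[0,0,0,0,0,-4,1],[0,0,0,0,0,0,1],[0,0,0,0,0,0,1],[0,0,0,0,0,0,1]]'
python3 -m handwheel '[[0,0,0,0,0,-2,1],[0,0,0,0,0,-2,1],[0,0,0,0,0,-2,1],[0,0,0,0,0,-1,1],[0,0,0,0,0,-1,1],[0,0,0,0,0,0,1],[0,0,0,0,0,0,1],[0,0,0,0,0,0,1],[0,0,0,0,0,0,1]]'
```

```text
time: 22.75
ee_pos: [0.5181, -0.3151, 0.3143]
orientation: [-3.14, 0.002, 3.141]
contact_force: [-0.8, -0.3, -1.1]
width: 0.0298
grip_force: 30.0
time: 23.5
ee_pos: [0.5179, -0.315, 0.3052]
orientation: [3.142, 0.0, 3.141]
contact_force: [-0.1, 0.8, -0.9]
width: 0.0299
grip_force: 30.0
```

```bash
for i in 1 2 3 4; do python3 -m handwheel '[[0,0,0,0,0,-0.5,1],[0,0,0,0,0,-0.5,1],[0,0,0,0,0,0,1],[0,0,0,0,0,0,1]]' | egrep 'ee_pos|contact';done
```

```text
ee_pos: [0.5178, -0.315, 0.3041]
contact_force: [-0.4, 0.1, -1.2]
ee_pos: [0.5178, -0.3149, 0.3031]
contact_force: [0.0, -0.5, -1.3]
ee_pos: [0.5179, -0.315, 0.3024]
contact_force: [-0.4, 0.2, 0.2]
ee_pos: [0.5179, -0.315, 0.3015]
contact_force: [-0.7, 0.2, 0.7]
```

```bash
python3 -m handwheel '[[0,0,0,0,0,0.5,1],[0,0,0,0,0,0,1],[0,0,0,0,0,0,1],[0,0,0,0,0,0,0.3],[0,0,0,0,0,0,0.2],[0,0,0,0,0,0,0],[0,0,0,0,0,0,-0.2],[0,0,0,0,0,0,-0.4],[0,0,0,0,0,0,-0.5],[0,0,0,0,0,0,-0.5],[0,0,0,0,0,0,-0.5],[0,0,0,0,0,0,-0.5]]'
python3 -m handwheel '[[0,0,0,0,0,5,-0.5],[0,0,0,0,0,15,-0.5],[0,0,0,0,0,25,-0.5],[0,0,0,0,0,30,-0.5],[0,0,0,0,0,30,-0.5],[0,0,0,0,0,10,-1],[0,0,0,0,0,0,-1],[0,0,0,0,0,0,-1]]'
```

```text
time: 25.83
ee_pos: [0.5178, -0.3149, 0.3017]
orientation: [3.141, -0.0, 3.141]
contact_force: [-0.3, -0.5, -0.1]
width: 0.0685
grip_force: 0.0
time: 26.5
ee_pos: [0.5176, -0.3148, 0.4163]
orientation: [3.141, -0.0, 3.141]
contact_force: [-0.5, -0.1, -0.7]
width: 0.0856
grip_force: 0.0
```

```bash
python3 -m handwheel '[[0,0,0,-4,12,0,-1],[0,0,0,-8,25,0,-1],[0,0,0,-8,25,0,-1],[0,0,0,-8,25,0,-1],[0,0,0,-8,25,0,-1],[0,0,0,-8,25,0,-1],[0,0,0,-8,25,0,-1],[0,0,0,-4,10,0,-1],[0,0,0,0,0,0,-1],[0,0,0,0,0,0,-1],[0,0,0,0,0,0,-1]]'; python3 look.py top 440 215 60 t5; python3 look.py scene 290 105 60 s5
```

```text
time: 27.42
ee_pos: [0.4621, -0.1436, 0.4161]
orientation: [-3.141, -0.001, 3.141]
contact_force: [0.2, -0.1, -0.7]
width: 0.0914
grip_force: 0.0
{'time': 27.4667, 'ee_pos': [0.4622, -0.1438, 0.4162], 'orientation': [-3.1414, -0.0005, 3.1406], 'contact_force': [0.2028, -0.1632, 0.4452], 'width': 0.0915, 'grip_force': 0.0}
{'time': 27.5167, 'ee_pos': [0.4623, -0.1439, 0.4163], 'orientation': [-3.1415, -0.0004, 3.1404], 'contact_force': [-0.0871, -0.4947, -0.6652], 'width': 0.0911, 'grip_force': 0.0}
```

View pics/t5.png

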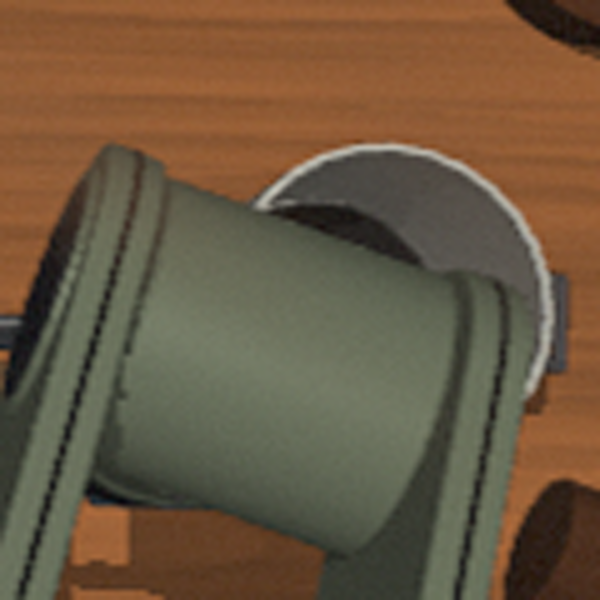

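View pics/s5.png

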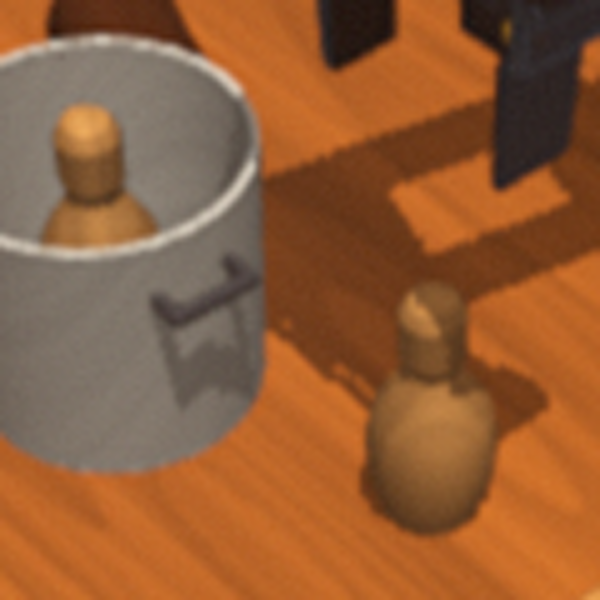

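The lighter pin stands upright in the pot, with its head at (88,140) in the crop. Next I grasp the heavy pin.

```bash
python3 -m handwheel '[[0,0,0,0,1,-15,-1],[0,0,0,0,0,-30,-1],[0,0,0,0,0,-30,-1],[0,0,0,0,0,-30,-1],[0,0,0,0,0,-20,-1],[0,0,0,0,0,-9,-1],[0,0,0,0,0,-3.5,-1],[0,0,0,0,0,0,-1],[0,0,0,0,0,0,-0.2],[0,0,0,0,0,0,0.2],[0,0,0,0,0,0,0.3],[0,0,0,0,0,0,0.4],[0,0,0,0,0,0,0.6],[0,0,0,0,0,0,1],[0,0,0,0,0,0,1],[0,0,0,0,0,0,1],[0,0,0,0,0,0,1],[0,0,0,0,0,0,1]]'
python3 -m handwheel '[[0,0,0,0,0,5,1],[0,0,0,0,0,15,1],[0,0,0,0,0,25,1],[0,0,0,0,0,25,1],[0,0,0,0,0,25,1],[0,0,0,0,0,25,1],[0,0,0,0,0,25,1],[0,0,0,0,0,25,1],[0,0,0,0,0,10,1],[0,0,0,0,0,5,1],[0,0,0,0,0,0,1],[0,0,0,0,0,0,1],[0,0,0,0,0,0,1],[0,0,0,0,0,0,1]]'
```

```text
time: 29.02
ee_pos: [0.4619, -0.1421, 0.2792]
orientation: [-3.141, 0.0, -3.142]
contact_force: [-0.4, -0.4, 0.4]
width: 0.0297
grip_force: 30.0
time: 30.18
ee_pos: [0.4617, -0.1419, 0.4626]
orientation: [3.14, -0.003, 3.141]
contact_force: [-0.4, 0.0, -3.0]
width: 0.0299
grip_force: 30.0
```

```bash
python3 -m handwheel '[[0,0,0,0,8,0,1],[0,0,0,0,18,0,1],[0,0,0,4.2,27,0,1],[0,0,0,4.2,27,0,1],[0,0,0,4.2,27,0,1],[0,0,0,4.2,27,0,1],[0,0,0,4.2,27,0,1],[0,0,0,4.2,27,0,1],[0,0,0,4.2,27,0,1],[0,0,0,4.2,27,0,1],[0,0,0,4.2,27,0,1],[0,0,0,4.2,27,0,1],[0,0,0,4.2,27,0,1],[0,0,0,4.2,27,0,1],[0,0,0,4.2,27,0,1],[0,0,0,4.2,27,0,1],[0,0,0,4.2,27,0,1],[0,0,0,4.2,27,0,1],[0,0,0,0,17,0,1],[0,0,0,0,8,0,1]]'; python3 -m handwheel '[[0,0,0,0,0,-8,1],[0,0,0,0,0,-20,1],[0,0,0,0,0,-25,1],[0,0,0,0,0,-25,1],[0,0,0,0,0,-20,1],[0,0,0,0,0,-12,1],[0,0,0,0,0,-6,1],[0,0,0,0,0,0,1],[0,0,0,0,0,0,1],[0,0,0,0,0,0,1],[0,0,0,0,0,0,1],[0,0,0,0,0,0,1],[0,0,0,0,0,0,1]]'
python3 - <<'E'
from h import *
cv2.imwrite("pics/end.png",optics.capture("scene")[:,:,::-1])
E
```

```text
time: 31.85
ee_pos: [0.5286, 0.3436, 0.463]
orientation: [3.142, -0.002, -3.14]
contact_force: [-0.7, -0.6, -2.9]
width: 0.0301
grip_force: 30.0
time: 32.93
ee_pos: [0.5291, 0.3411, 0.3489]
orientation: [3.141, 0.001, 3.141]
contact_force: [0.1, 1.1, -3.1]
width: 0.03
grip_force: 30.0
```

View pics/end.png

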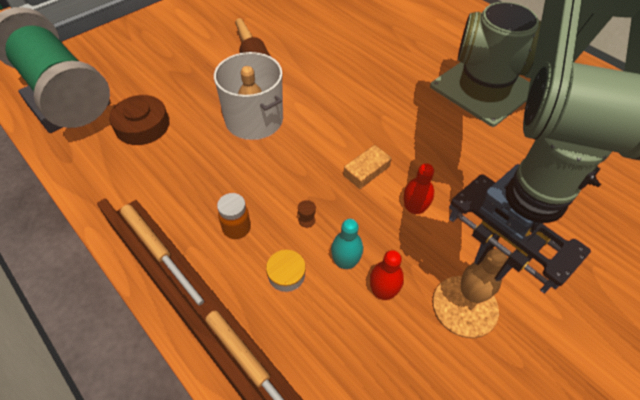

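The heavy pin hangs upright about 6 cm above the pad, near (480,280). The light pin stands in the pot at (248,80), and the bystanders haven't moved.

```bash
python3 -c "
from bench import manip
print(manip.close_job())"
```

```text
the job is handed in; nothing more can be done
None
```

The job is handed in: the lighter pin (left, about 0.15 kg) stands upright in the pot, and the heavier pin (right, about 0.30 kg) is held upright and still about 6 cm above the cork pad, with the bystanders where they were.

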